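Hold the pivot tube in the bracket for tacking

TASK

From the stock tray take the long round tube, the one that just fits between the two lugs of the clamped-down bracket, and hold it in place for the welder to tack: level and steady in the air between the lugs, in line with their two holes and touching neither lug. Leave the rest of the stock in the tray and the things on the bench where they are. Finish while still holding the tube there in the gripper; do not let go of it.

Things in the scene. Friction and masses are not known exactly. Their poses are not given: they have to be found in the camera images.
- tray: Open stock tray of grey sheet steel, 240 (x) by 300 (y) by 40 mm high, 4 mm walls and floor, fixed to the bench. Origin: centre of its underside, on the bench top. In it five bare-steel cut pieces: four lie side by side, roughly along the tray's x, in any order, about 66 mm from centre to centre; the fifth, a flat bar, lies across them along y at the far (+x) end.
- tube: The tube to hold: round steel tube, 27 mm outside diameter, 150 mm long, bore 21 mm, 0.2 to 0.35 kg; the longer of the two round tubes in the tray. Origin: on its axis at mid length (its centre of mass). Its x axis runs along the tube; y and z turn with it as it rolls. Lies on the tray floor, so its axis starts 17.5 mm above the bench.
- short_tube: Round steel tube of the same 27 mm diameter but only 95 mm long (not wanted). Origin on its axis at mid length, x along it.
- square_tube: Square steel tube 25 by 25 by 130 mm (not wanted). Origin: centre of its underside, x along it.
- angle: Steel angle 30 by 30 by 4 mm, 140 mm long (not wanted), one leg flat on the tray floor, the other standing at its +y edge. Origin: centre of its underside, x along it.
- flat_bar: Steel flat bar 30 by 8 by 190 mm (not wanted), lying along the tray's y at its +x end. Origin: centre of its underside, y along it.
- bracket: Bare-steel bracket strapped down on a dark steel tacking plate, all fixed. Plate 140 (x) by 340 (y) by 12 mm; on it the bracket's foot, 50 by 236 (y) by 10 mm, with two upright lugs on the foot. Strap clamps outside the lugs (|y| 100 to 168 mm) reach 64 mm above the bench. Origin: centre of the plate's underside, on the bench top; y runs from lug to lug.
- lug_a (a point): Middle of the top edge, inner face, of the lug at the bracket's +y end, 115 mm above the bench. Each lug is a plate 50 mm wide (x) and 8 mm thick (y), rising from 22 to 115 mm above the bench, with a 21 mm through hole along y in the middle of its width, centre 28 mm below this point. The inner faces are 160 mm apart: the tube goes between with 5 mm at each end.
- lug_b (a point): The same point of the other lug, at the bracket's -y end.
- holes_mid (a point): The point midway between the two lug holes, on the line through them: 87 mm above the bracket's origin, 65 mm above its foot, with the bracket's axes (the line through the holes is y). The tube's middle belongs here, its axis along this y.
- pliers: Combination pliers with blue grips, 210 mm long, 57 mm wide, 15 mm high, lying on the bench at the right side. Origin: about its middle, on the bench; x along it.
- tape_measure: Tape measure, 68 by 36 by 60 mm high, standing on the bench at the left side. Origin: centre of its underside.
- chipping_hammer: Chipping hammer, 280 mm long, head 130 mm across, 28 mm high, lying on the bench beyond the tray and bracket. Origin: about its middle, on the bench; x along the handle.
- gas_cup: Pink ceramic torch cup, 30 mm diameter, 52 mm high, standing on the bench beyond the tray and bracket. Origin: centre of its underside.
Things that resemble listed ones, but are neither listed nor needed, are in the scene too. There is more than one size of the flat_bar; the job needs the smaller.

How it is judged:
On the way:
1. the long round tube alone is lifted clear of the tray in the gripper, the other stock left in the tray (height (world z) of tube above 0.07 m and contact force between the fingers and tube above 1 N and contact force between tube and tray below 0.1 N and x of short_tube in the frame of tray between -0.12 and 0.12 m and y of short_tube in the frame of tray between -0.15 and 0.15 m and x of square_tube in the frame of tray between -0.12 and 0.12 m and y of square_tube in the frame of tray between -0.15 and 0.15 m and x of angle in the frame of tray between -0.12 and 0.12 m and y of angle in the frame of tray between -0.15 and 0.15 m and x of flat_bar in the frame of tray between -0.12 and 0.12 m and y of flat_bar in the frame of tray between -0.15 and 0.15 m and z of each of short_tube, square_tube, angle, flat_bar in the frame of tray below 0.06 m), for 0.2 s.
At the end, for the whole second after the job is handed in: Tube held by the fingers alone, at rest, touching no lug, its middle within 6 mm of the hole line (5 mm along it), within 0.06 rad of level and 0.07 rad of that line; the other four pieces are in the tray and the four bench things within 30 mm of where they were (contact force between the fingers and tube above 1 N and contact force between tube and bracket below 0.1 N and x of tube in the frame of holes_mid between -0.006 and 0.006 m and z of tube in the frame of holes_mid between -0.006 and 0.006 m and y of tube in the frame of holes_mid between -0.005 and 0.005 m and angle between tube's own x axis and vertical between 1.5108 and 1.6308 rad and angle between the x axis of tube and the y axis of holes_mid, either way round below 0.07 rad and linear speed of tube below 0.01 m/s and angular speed of tube below 0.1 rad/s and x of short_tube in the frame of tray between -0.12 and 0.12 m and y of short_tube in the frame of tray between -0.15 and 0.15 m and x of square_tube in the frame of tray between -0.12 and 0.12 m and y of square_tube in the frame of tray between -0.15 and 0.15 m and x of angle in the frame of tray between -0.12 and 0.12 m and y of angle in the frame of tray between -0.15 and 0.15 m and x of flat_bar in the frame of tray between -0.12 and 0.12 m and y of flat_bar in the frame of tray between -0.15 and 0.15 m and z of each of short_tube, square_tube, angle, flat_bar in the frame of tray below 0.06 m and distance of each of pliers, tape_measure, chipping_hammer, gas_cup from where it was at the start of the episode below 0.03 m); the arm keeps its last pose, push and grip.
It fails at once if the pliers on the bench is disturbed (shifted more than 30 mm) (distance of pliers from where it was at the start of the episode above 0.03 m).
It fails at once if the tape measure on the bench is disturbed (shifted more than 30 mm) (distance of tape_measure from where it was at the start of the episode above 0.03 m).
It fails at once if the chipping hammer on the bench is disturbed (shifted more than 30 mm) (distance of chipping_hammer from where it was at the start of the episode above 0.03 m).
It fails at once if the gas cup on the bench is disturbed (shifted more than 30 mm) (distance of gas_cup from where it was at the start of the episode above 0.03 m).
It also fails if it takes over 48 s, if anything falls off the work surface, if the arm or the gripper's body presses on something with over 40 N, if the wrist force passes 120 N, or if a joint passes its speed limit or range.

ROBOT

A 7-joint arm with a two-finger parallel gripper is mounted at the origin on the work surface. World frame = base frame: x ahead of the robot, y to its left, z up, the work surface at z = 0. Lengths are in m, angles in rad, forces in N, time in s.
With the tool pointing down it reaches from about 0.4 to 0.85 m from the base axis. Payload 6.9 kg.
Tool frame: the origin (TCP) lies between the finger pads; the fingertips stand 8 mm ahead of it and the grasp point (between the pads) lies 11 mm behind it (arm.tcp_to_tips is the z of the fingertips in the tool frame, in m); z points along the fingers, y is the line along which they close (so a half turn about z gives the same grasp; the last joint's range is limited). The gripper opens to 85 mm and grips with 20 to 120 N. Pads are 22 mm wide; open, the fingers measure 114 mm over their backs; the gripper's body (76 mm by 85 mm) begins 54 mm behind the grasp point. The pads swing forward as they close: fully open they stand 13 mm farther back than shut.
Start: joints at [1.282, 0.507, -0.238, 1.5, 0.126, 1.149, -0.155], TCP at [0.24, -0.577, 0.239] pointing down, gripper open.
Joint ranges: [-3.08, 3.08], [-0.24, 2.05], [-1.43, 1.35], [0, 2.5], [-1.52, 4.66], [0.17, 1.96], [-2.89, 2.89]. Speed limits (rad/s): [2.39, 2.39, 3.14, 3.14, 3.14, 3.14, 3.14].

INTERFACE

Orientations are given as a rotation vector (axis times angle).
In Python, from rig import arm, eoat, kinematics, camera gives the robot as it stands. The module is installed in compiled form; this text tells all that it offers. Calls block until the motion is done:
- arm.reach(position, orientation): joint-space move of the TCP to a pose.
- arm.servo_line(position, vel=0.15, rot=None, guard=None): straight line of the TCP; rot=None keeps the orientation; vel is the mean speed in m/s. With guard (N) it stops when the force on the tool has changed by that much, and returns True; else False.
- arm.movej(angles): joint-space move.
- eoat.grip(opening, force=None): finger opening in m; force is the grip in N (None keeps the last); returns when the fingers have stopped.
- arm.pause(seconds).
- kinematics.solve_ik(position, orientation): joint angles nearest the present ones, or None.
- arm.get_obs(): the state.
- camera(name): name is "side" or "top"; returns a dict with "image" (480x640x3 uint8, red, green, blue), "fx", "fy", "cx", "cy" (pixels), "R" (3x3) and "t" (3): a world point X has camera coordinates R X + t. Camera axes: x right, y down, z forward; pixel columns grow to the right and rows downward; lengths in m; the calibration is good to about 2 mm. A picture is of the moment at which its call begins. There is no depth.
A pose or a line that the arm cannot do raises arm.IKError and nothing moves.
- arm.finish_job(): hands the job in; it is judged then, once.
The state is a dict: "t": time; "joints": joint angles; "qd": joint speeds; "effort": joint torques, N m; "tool_pos": TCP position; "ee_rot": TCP orientation; "ft_force": force on the tool from outside, world axes, zero at the start; "torque": the same for the moment, N m; "opening": finger opening in m; "grasp_force": force on a finger pad.
Only numpy, scipy, OpenCV 4.12 (cv2) and the standard library are available. Lean on these libraries where they do the work, as an engineer would, in place of code of your own. Each camera call takes 0.05 s, during which the arm holds its last target. There are 200 camera calls.

## Working session

There is one attempt and no reset: what is moved stays moved. The work goes in short steps, each a Python script; the robot and the scene stay as the last script left them, time stands still between calls to the robot, and variables do not carry over. Pictures are saved under pics/ and viewed, at most 10 in all, crops included, and the job is handed in when it is done.

```bash
mkdir -p pics; ls
python3 - <<'E'
from rig import arm,camera
import cv2,numpy as np,pickle
for n in("top","side"):
    c=camera(n); pickle.dump(c,open(n+"0.pkl","wb")); cv2.imwrite(f"pics/{n}0.png",c["image"][:,:,::-1])
    print(n,c["fx"],c["fy"],c["cx"],c["cy"],np.round(c["R"],3).tolist(),c["t"], "pos",-c["R"].T@c["t"])
o=arm.get_obs();print(o["t"],o["ee_rot"],o["tool_pos"],o["opening"],arm.tcp_to_tips)
E
```

```text
pics
top 446.91001142468804 446.91001142468804 313.5480346201643 240.52685085681924 [[0.001, -1.0, 0.019], [-0.991, -0.004, -0.135], [0.135, -0.018, -0.991]] [-0.01878268  0.48176634  1.4288184 ] pos [0.28485041 0.00904646 1.48079439]
side 456.38721140836907 456.38721140836907 316.42819838240746 241.94425488596738 [[-0.999, -0.036, -0.021], [-0.001, 0.531, -0.847], [0.042, -0.847, -0.531]] [0.4608515  0.09892042 1.10810257] pos [0.41415574 0.90220881 0.68158267]
0.1 [-3.07902464e+00 -6.15876936e-01  5.60264508e-04] [ 0.24015682 -0.57654499  0.23849502] 0.08567956816314058 0.008
```

View pics/top0.png

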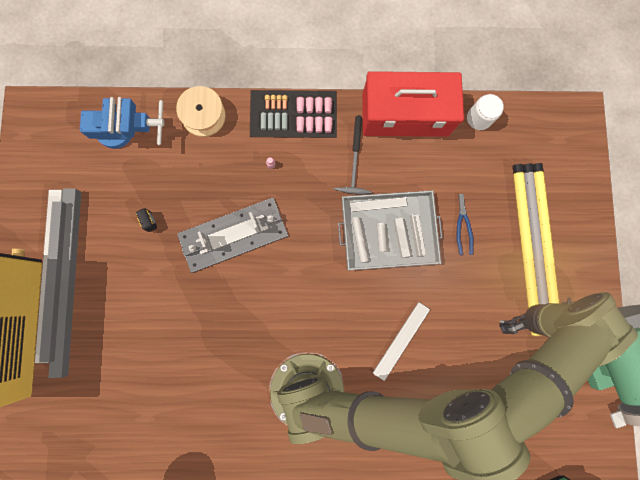

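View pics/side0.png

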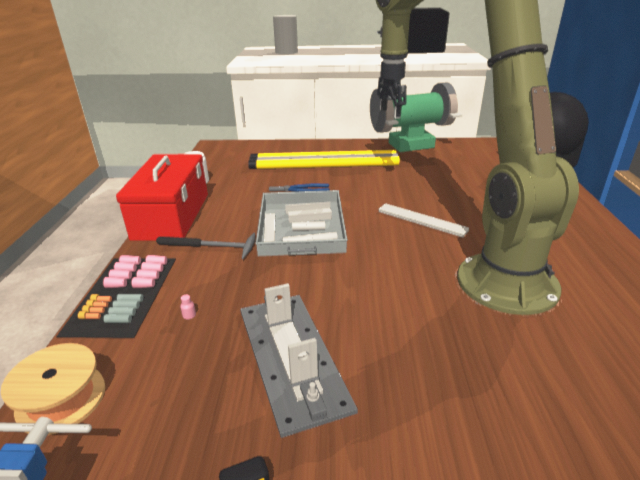

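Top view: the tray is centred near (392,230). Its pieces along x sit at (360,240), (382,237), (403,237) and (419,235), with the flat bar at (379,204). The bracket is at (233,235). Side view: tray at (302,222), bracket lugs at (278,305) and (303,360). The short piece at (382,237) looks like the short tube, and the long-tube candidates are (360,240), (403,237) and (419,235). One close crop should settle it.

Run:
```python
import cv2,numpy as np
t=cv2.imread("pics/top0.png");s=cv2.imread("pics/side0.png")
f=lambda i,x,y,w,h:cv2.resize(i[y:y+h,x:x+w],(400,300),interpolation=cv2.INTER_CUBIC)
cv2.imwrite("pics/crop.png",np.vstack([np.hstack([f(t,336,188,112,84),f(s,250,180,104,78)]),np.hstack([f(t,172,190,120,90),f(s,216,276,160,120)])]))
```

```text
(no output)
```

View pics/crop.png

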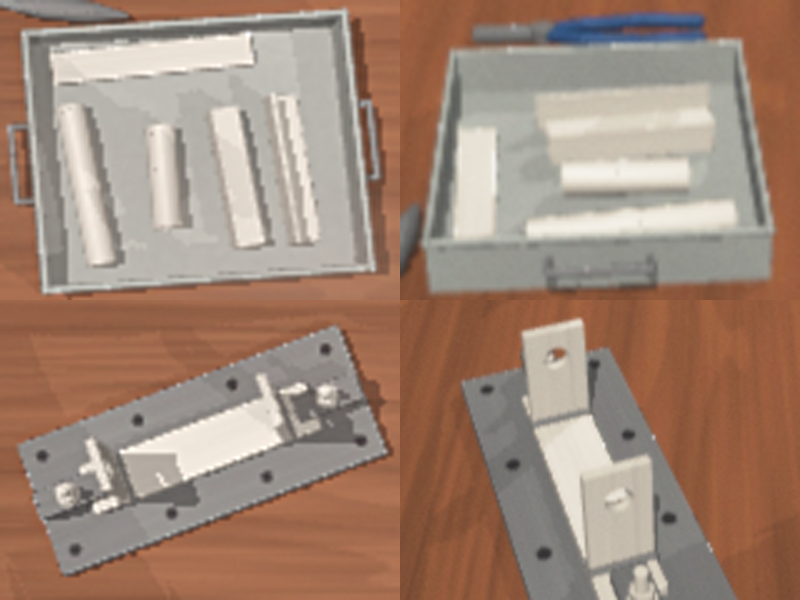

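The crop shows the long round tube clearly: round, at the left (+y) of the tray, top pixel about (361,240). (382,237) is the short tube, (403,237) the square tube, (419,235) the angle. Next I'll measure it.

```bash
cat > h.py <<'E'
import cv2,numpy as np,pickle
def ray(c,px,z):
    px=np.atleast_2d(np.asarray(px,float)); d=np.c_[(px[:,0]-c["cx"])/c["fx"],(px[:,1]-c["cy"])/c["fy"],np.ones(len(px))]@c["R"]
    o=-c["R"].T@c["t"]; return o+d*((z-o[2])/d[:,2])[:,None]
def proj(c,X):
    p=np.atleast_2d(X)@c["R"].T+c["t"]; return np.c_[c["fx"]*p[:,0]/p[:,2]+c["cx"],c["fy"]*p[:,1]/p[:,2]+c["cy"]]
def blobs(c,box,mask):
    x,y,w,h=box; m=np.zeros(mask.shape,np.uint8); m[y:y+h,x:x+w]=mask[y:y+h,x:x+w]
    cs,_=cv2.findContours(m,cv2.RETR_EXTERNAL,cv2.CHAIN_APPROX_NONE)
    return sorted(cs,key=cv2.contourArea,reverse=True)
def info(c,cnt,z):
    P=ray(c,cnt[:,0,:],z)[:,:2]; r=cv2.minAreaRect((P*1000).astype(np.float32)); b=cv2.boxPoints(r)
    e=[b[1]-b[0],b[2]-b[1]]; e=max(e,key=np.linalg.norm); return np.round(r[0],1),np.round(sorted(r[1]),1),round(np.degrees(np.arctan2(e[1],e[0]))%180,1)
E
python3 - <<'E'
from h import *
T=pickle.load(open("top0.pkl","rb"));S=pickle.load(open("side0.pkl","rb"))
for c in(T,S):
    c["hsv"]=cv2.cvtColor(c["image"],cv2.COLOR_RGB2HSV)
ht=T["hsv"]
print("vals tube/floor/plate/foot",ht[240,361],ht[250,390],ht[245,185],ht[235,235], ht[200,300])
br=((ht[...,2]>200)&(ht[...,1]<60)).astype(np.uint8)
for b in blobs(T,(346,196,92,72),br)[:6]:
    print("piece",cv2.boundingRect(b),info(T,b,.0175))
gr=(ht[...,1]<70).astype(np.uint8)
for b in blobs(T,(172,190,120,90),gr)[:2]: print("plate",cv2.boundingRect(b),info(T,b,.012))
for b in blobs(T,(342,185,102,90),gr)[:2]: print("tray@rim",cv2.boundingRect(b),info(T,b,.04))
hs=S["hsv"]; gs=(hs[...,1]<70).astype(np.uint8)
for b in blobs(S,(230,280,130,160),gs)[:2]: print("side plate",cv2.boundingRect(b),info(S,b,.012))
bs=((hs[...,2]>200)&(hs[...,1]<60)).astype(np.uint8)
for b in blobs(S,(260,190,84,60),bs)[:5]: print("side piece",cv2.boundingRect(b),info(S,b,.0175))
print(hs[222,310],hs[240,300],hs[305,278],hs[300,277],hs[380,280])
# lug zoom, side view
cv2.imwrite("pics/lugs.png",cv2.resize(S["image"][280:400,250:330,::-1],(400,600),interpolation=cv2.INTER_NEAREST))
E
```

```text
vals tube/floor/plate/foot [ 14  23 232] [ 18  17 196] [  9  12 143] [ 17  21 241] [ 11 132 155]
piece (350, 197, 57, 15) (array([ 608.7, -235.3]), array([ 29.4, 190.9]), np.float32(96.3))
piece (395, 218, 15, 39) (array([ 497.7, -311.8]), array([ 25.5, 130.7]), np.float32(9.9))
piece (352, 217, 15, 45) (array([ 490.1, -169. ]), array([ 22.1, 151.5]), np.float32(10.6))
piece (377, 222, 8, 31) (array([ 496.6, -241. ]), array([ 20.6, 100.5]), np.float32(2.4))
piece (412, 214, 14, 42) (array([ 506.3, -366.7]), array([ 24.6, 141. ]), np.float32(8.3))
piece (408, 197, 4, 2) (array([ 631.1, -340.4]), array([ 3.4, 10.2]), np.float32(90.3))
plate (177, 198, 111, 75) (array([503.8, 252.2]), array([141.9, 343.1]), np.float32(111.4))
tray@rim (342, 185, 101, 85) (array([ 526.7, -274.6]), array([278.9, 328.2]), np.float32(89.6))
side plate (241, 284, 117, 154) (array([511.6, 228. ]), array([140.8, 399.1]), np.float32(111.4))
side piece (286, 203, 46, 26) (array([ 495.8, -310.6]), array([138.7, 154.6]), np.float32(94.3))
side piece (283, 232, 55, 10) (array([ 485.4, -186.2]), array([ 38.5, 151.4]), np.float32(5.7))
side piece (264, 213, 11, 29) (array([ 607.7, -243.6]), array([ 28.4, 165.8]), np.float32(96.6))
[ 19  19 228] [ 24  17 224] [ 20  30 195] [ 18  27 163] [ 30   8 127]
```

View pics/lugs.png

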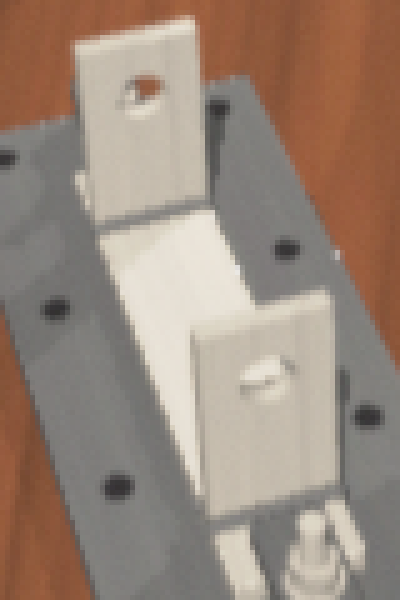

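The side zoom shows both lugs face-on. The far lug's hole is at about side pixel (278.6,298.6) and the near lug's at (303.6,355.6). I'll check the plate-derived pose against these, and the gap between tube and tray wall.

Run:
```python
from h import *
T=pickle.load(open("top0.pkl","rb"));S=pickle.load(open("side0.pkl","rb"))
c=np.array([.5038,.2522]);a=np.radians(111.4);u=np.array([np.cos(a),np.sin(a)]);v=np.array([u[1],-u[0]])
W=lambda x,y,z:np.r_[c+u*y+v*x,z]
print("pred holes side far/near",proj(S,[W(0,-.080,.087),W(0,.088,.087)]).round(1),"meas 278.6,298.6 / 303.6,355.6")
print("rays at z=.087",ray(S,[(278.6,298.6),(303.6,355.6)],.087).round(4),"pred",W(0,-.08,.087),W(0,.088,.087))
# lug side view corners
print("lug top corners pred far inner",proj(S,[W(s*.025,-.08,.115) for s in(1,-1)]).round(1),"near outer",proj(S,[W(s*.025,.088,.115) for s in(1,-1)]).round(1), "near bottom",proj(S,[W(s*.025,.088,.022) for s in(1,-1)]).round(1))
print("tray +y rim corners",ray(T,[(342.2,197),(348.6,269.8)],.04).round(4))
h=cv2.cvtColor(T["image"],cv2.COLOR_RGB2HSV)
for r in(220,230,240,250,258): print(r,h[r,338:372,2].tolist())
```

```text
pred holes side far/near [[277.4 300.1]
 [302.5 357.4]] meas 278.6,298.6 / 303.6,355.6
rays at z=.087 [[0.531  0.1728 0.087 ]
 [0.4701 0.3298 0.087 ]] pred [0.53299014 0.17771553 0.087     ] [0.47169084 0.33413291 0.087     ]
lug top corners pred far inner [[264.3 292. ]
 [288.4 286.6]] near outer [[287.9 349.5]
 [315.7 342.1]] near bottom [[290.7 386.6]
 [316.8 379.1]]
tray +y rim corners [[ 0.6262 -0.112   0.04  ]
 [ 0.3858 -0.1308  0.04  ]]
220 [156, 156, 157, 158, 157, 152, 197, 156, 129, 129, 131, 129, 132, 185, 203, 217, 235, 248, 237, 223, 205, 181, 133, 132, 183, 186, 184, 184, 183, 184, 185, 184, 182, 183]
230 [141, 159, 131, 161, 160, 114, 125, 203, 160, 145, 136, 134, 131, 134, 186, 186, 202, 220, 233, 245, 235, 221, 204, 180, 137, 129, 134, 184, 187, 185, 183, 184, 183, 184]
240 [143, 139, 149, 133, 145, 106, 100, 138, 203, 150, 144, 147, 148, 134, 135, 185, 186, 185, 201, 220, 237, 248, 242, 232, 205, 197, 143, 130, 136, 186, 187, 185, 183, 185]
250 [157, 157, 157, 157, 157, 158, 157, 143, 153, 197, 146, 144, 146, 146, 145, 135, 186, 188, 186, 185, 201, 220, 236, 243, 239, 231, 215, 180, 136, 129, 136, 185, 187, 186]
258 [146, 146, 147, 146, 147, 147, 148, 146, 148, 209, 190, 149, 144, 144, 144, 129, 132, 187, 188, 187, 185, 171, 212, 228, 236, 242, 234, 224, 209, 178, 135, 128, 143, 187]
```

```bash
cat >> h.py <<'E'
def rv(deg): a=np.radians(deg)/2; return np.pi*np.array([np.cos(a),np.sin(a),0])
E
python3 - <<'E'
from h import *
from rig import arm,kinematics
T=pickle.load(open("top0.pkl","rb"))
P=ray(T,[(355.1,220),(363.0,258)],.0175);d=P[0]-P[1];print(P.round(4),np.degrees(np.arctan2(d[1],d[0])))
for th in(10.6,190.6,-169.4):
  for p in((.49,-.169,.2),(.49,-.169,.016)): 
    q=kinematics.solve_ik(p,rv(th));print(th,p,None if q is None else np.round(q,2))
for th in(111.4,-68.6,291.4):
  for p in((.503,.25,.25),(.503,.25,.085)):
    q=kinematics.solve_ik(p,rv(th));print(th,p,None if q is None else np.round(q,2))
E
```

```text
[[ 0.5534 -0.1563  0.0175]
 [ 0.4264 -0.1809  0.0175]] 10.971083015271843
10.6 (0.49, -0.169, 0.2) [ 0.55  0.39 -0.37  1.84  0.17  0.94 -1.29]
10.6 (0.49, -0.169, 0.016) [ 0.43  0.64 -0.22  2.03  0.28  0.49 -1.38]
190.6 (0.49, -0.169, 0.2) [ 0.94  0.53 -1.01  1.83  0.51  1.07  1.49]
190.6 (0.49, -0.169, 0.016) [ 0.77  0.75 -0.77  2.03  0.82  0.7   1.23]
-169.4 (0.49, -0.169, 0.2) [ 0.94  0.53 -1.01  1.83  0.51  1.07  1.49]
-169.4 (0.49, -0.169, 0.016) [ 0.77  0.75 -0.77  2.03  0.82  0.7   1.23]
111.4 (0.503, 0.25, 0.25) [ 0.24  0.7  -1.36  1.65  0.7   1.38 -0.84]
111.4 (0.503, 0.25, 0.085) [ 0.03  0.72 -0.88  1.86  0.7   0.91 -0.81]
-68.6 (0.503, 0.25, 0.25) [-1.16  0.63  1.15  1.66 -0.6   1.25 -2.65]
-68.6 (0.503, 0.25, 0.085) [ 0.17  0.88 -1.23  1.86  0.93  1.13  2.11]
291.4 (0.503, 0.25, 0.25) [-1.16  0.63  1.15  1.66 -0.6   1.25 -2.65]
291.4 (0.503, 0.25, 0.085) [ 0.17  0.88 -1.23  1.86  0.93  1.13  2.11]
```

Run:
```python
from h import *
from rig import arm,eoat,camera
R=rv(10.8)
arm.reach((.490,-.1688,.16),R); eoat.grip(.042,60)
print(arm.get_obs()["t"],arm.get_obs()["opening"])
print(arm.servo_line((.490,-.1688,.06),vel=.15), arm.servo_line((.490,-.1688,.0138),vel=.06,guard=10))
o=arm.get_obs();print(o["t"],o["tool_pos"],o["ft_force"])
c=camera("side");cv2.imwrite("pics/g1.png",cv2.resize(c["image"][150:270,230:390,::-1],(640,480)))
```

```text
2.3667 0.042240446495681885
False False
4.1 [ 0.49019833 -0.16879899  0.01392177] [-0.13159774 -0.45909624 -0.20829601]
```

View pics/g1.png

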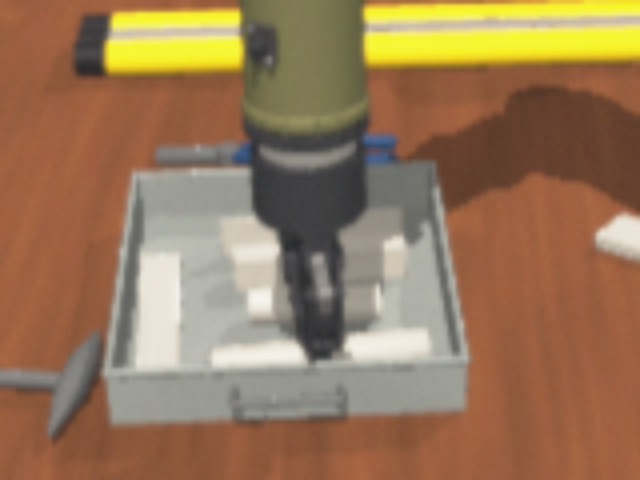

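The fingers straddle the long tube at mid-length (finger at crop (320,330), tube spanning 212–430). I'll grip, lift and carry it over the bracket.

Run:
```python
from h import *
from rig import arm,eoat,camera
eoat.grip(.015,100); arm.pause(.3)
o=arm.get_obs();print(o["t"],o["opening"],o["grasp_force"],o["tool_pos"],o["ft_force"])
arm.servo_line((.490,-.1688,.25),vel=.12); arm.pause(.3)
o=arm.get_obs();print(o["t"],o["opening"],o["grasp_force"],o["tool_pos"],o["ft_force"],o["torque"])
arm.reach((.503,.250,.25),rv(111.4)); arm.pause(.3)
arm.servo_line((.503,.250,.16),vel=.12); arm.pause(.3)
o=arm.get_obs();print(o["t"],o["tool_pos"],o["grasp_force"])
for n in("top","side"):
    c=camera(n);pickle.dump(c,open(n+"1.pkl","wb"))
f=lambda i,x,y,w,h:cv2.resize(i[y:y+h,x:x+w,::-1],(400,480),interpolation=cv2.INTER_CUBIC)
t=pickle.load(open("top1.pkl","rb"))["image"]
cv2.imwrite("pics/a1.png",np.hstack([f(t,170,170,130,156),f(c["image"],230,230,150,180)]))
```

```text
4.75 0.023883746600352116 97.8569483757019 [ 0.4904202  -0.16915972  0.01466503] [-1.04084188 -0.79718781  6.27569414]
7.1667 0.0238966780053134 98.26476216316223 [ 0.48997095 -0.16875862  0.24984026] [ 0.04858438  0.10588416 -2.42447875] [ 0.01347597  0.01995211 -0.00768648]
10.2167 [0.50320619 0.25008116 0.16046527] 98.28498601913452
```

View pics/a1.png

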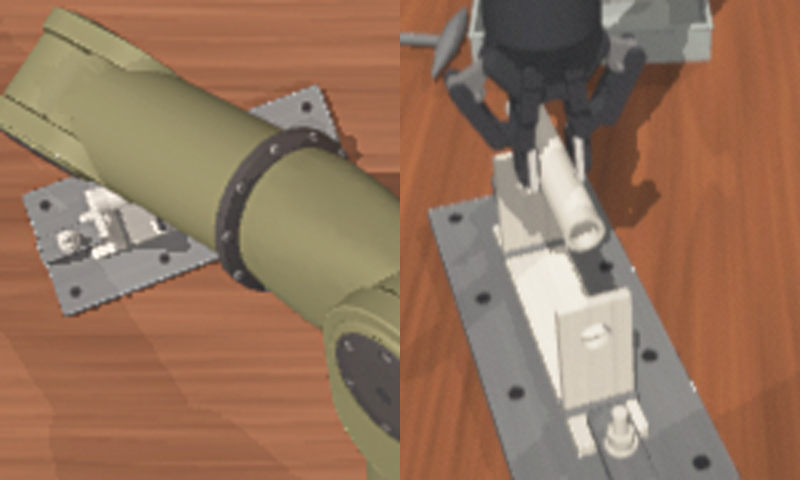

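In the side view the tube is held level above the bracket, with its near end face at about (299,317). The arm hides the tube in the top view. I'll zoom on that end face and compare it with its projection from the arm pose, which gives the camera bias.

Run:
```python
from h import *
c=pickle.load(open("side1.pkl","rb"))
i=c["image"][260:360,262:342,::-1]
cv2.imwrite("pics/z1.png",cv2.resize(i,(480,600),interpolation=cv2.INTER_NEAREST))
a=np.radians(111.4);u=np.array([np.cos(a),np.sin(a),0]);v=np.array([u[1],-u[0],0]);w=np.array([0,0,1])
m=np.array([.5032,.2501,.1635])
r=lambda X:((proj(c,X)-[262,260])*6).round(0).tolist()
print("near end centre",r(m+.075*u),"ring L/R/T/B",r([m+.075*u+.0135*k for k in(v,-v,w,-w)]))
print("far end L/R/T",r([m-.075*u+.0135*k for k in(v,-v,w)]))
```

```text
near end centre [[221.0, 353.0]] ring L/R/T/B [[175.0, 364.0], [267.0, 342.0], [219.0, 316.0], [223.0, 389.0]]
far end L/R/T [[43.0, 71.0], [123.0, 54.0], [80.0, 28.0]]
```

View pics/z1.png

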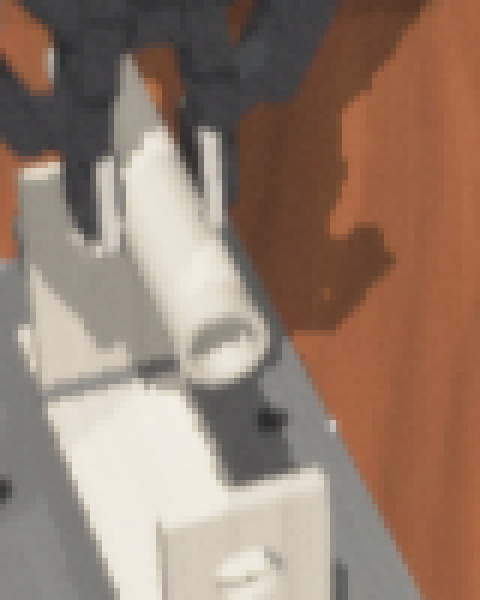

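Measured end-face centre is crop (226.5,350), predicted (221,353). The far tip matches its prediction within about 1 px, so the tube is level and aligned. After removing that bias, the lugs come out about 3 mm further toward −y along the hole line. I'll apply that, lower with a guard, then centre the tube by feeling gently for each lug.

Run:
```python
from h import *
from rig import arm,camera
a=np.radians(111.4);u=np.array([np.cos(a),np.sin(a),0])
p=np.array([.5038,.2522,.16])-.003*u
c=pickle.load(open("side0.pkl","rb"))
arm.servo_line(p,vel=.05); arm.pause(.2)
z=.0838
p[2]=z+.05; print(arm.servo_line(p,vel=.06,guard=4))
p[2]=z; g=arm.servo_line(p,vel=.03,guard=4); print("lower hit",g)
arm.pause(.2); o=arm.get_obs(); print(o["t"],o["tool_pos"],o["ft_force"])
if not g:
  S=[]
  for s in(1,-1):
    h=arm.servo_line(p+s*.009*u,vel=.01,guard=4); o=arm.get_obs()
    S.append((o["tool_pos"]-p)@u); print(s,h,S[-1],o["ft_force"])
    arm.servo_line(p,vel=.02); arm.pause(.2)
    if not h: break
  o=arm.get_obs();print(o["t"],o["tool_pos"],o["ft_force"],o["grasp_force"])
```

```text
False
lower hit False
13.3667 [0.50491746 0.24941842 0.0838815 ] [-0.7323982   0.2402604  -1.63741263]
1 False 0.00836097762600841 [ 1.09716701 -3.51143424 -1.28737286]
15.2167 [0.50481901 0.24959592 0.08382198] [-0.46786785 -0.38763856 -2.65648696] 98.26850652694702
```

Run:
```python
from h import *
from rig import arm,camera
a=np.radians(111.4);u=np.array([np.cos(a),np.sin(a),0])
p=np.array([.5038,.2522,.0838])-.003*u
for s in(-1,1):
    for k in range(1,13):
        h=arm.servo_line(p+s*.001*k*u,vel=.02)
        o=arm.get_obs();f=o["ft_force"]@u
        print(s,k,round((o["tool_pos"]-p)@u*1000,2),round(f,2))
        if s*f<-3: break
    arm.servo_line(p,vel=.03); arm.pause(.1)
o=arm.get_obs();print(o["t"],o["tool_pos"],o["ft_force"],o["grasp_force"])
```

```text
-1 1 -1.1 -0.21
-1 2 -1.7 1.59
-1 3 -1.7 3.97
1 1 0.91 0.16
1 2 2.08 0.17
1 3 3.14 0.25
1 4 4.1 -0.33
1 5 5.1 0.26
1 6 6.12 0.6
1 7 7.13 0.36
1 8 8.1 0.85
1 9 8.38 -2.74
1 10 8.4 -5.2
19.4 [0.50475409 0.24973846 0.08383008] [ 0.57402172  1.05516388 -2.77747546] 98.31270217895508
```

Contacts at −1.7 and +8.4 mm give 10.1 mm of free travel, against the expected 10, so the centre is +3.35 mm. I'll move there and check across the hole line and in height.

Run:
```python
from h import *
from rig import arm,camera
a=np.radians(111.4);u=np.array([np.cos(a),np.sin(a),0]);v=np.array([u[1],-u[0],0]);w=np.array([0,0,1])
p=np.array([.5038,.2522,.0838])+.00035*u
arm.servo_line(p,vel=.02); arm.pause(.4)
o=arm.get_obs();print(o["t"],o["tool_pos"],o["ft_force"])
c=camera("side");pickle.dump(c,open("side2.pkl","wb"))
i=c["image"][275:395,255:335,::-1]
cv2.imwrite("pics/z2.png",cv2.resize(i,(400,600),interpolation=cv2.INTER_NEAREST))
m=np.r_[o["tool_pos"][:2],.087]
r=lambda X:((proj(c,X)-[255,275]+.5)*5).round(0).tolist()
print("holes far in/near out",r([m-.08*u,m+.088*u]),"lug near top L/R",r([m+.088*u+s*.025*v+.028*w for s in(1,-1)]),"far",r([m-.08*u+s*.025*v+.028*w for s in(1,-1)]))
print("tube top line near/far",r([m+s*.075*u+.0135*w for s in(1,-1)]),"far L/R",r([m-.075*u+s*.0135*v for s in(1,-1)]))
```

```text
20.1167 [0.50370569 0.25245089 0.08377749] [-0.12383822 -0.69089535 -2.19741076]
holes far in/near out [[114.0, 128.0], [240.0, 415.0]] lug near top L/R [[167.0, 376.0], [306.0, 339.0]] far [[49.0, 88.0], [169.0, 61.0]]
tube top line near/far [[228.0, 362.0], [115.0, 110.0]] far L/R [[86.0, 143.0], [150.0, 128.0]]
```

View pics/z2.png

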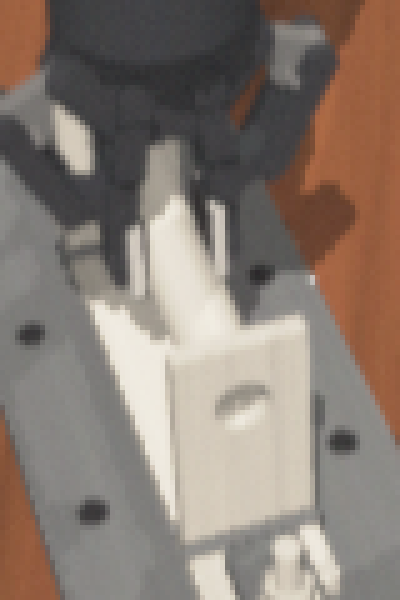

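The fit along the line is good, and the tube lines up laterally with the lug (tube edges at crop x≈170–241, lug 167–305). Height is the least certain number, because the tube may have slid a little in the pads while gripping. I'll feel for it on lug_b's 115 mm top edge, where contact means the axis is at z=128.5 mm.

Run:
```python
from h import *
from rig import arm,camera
a=np.radians(111.4);u=np.array([np.cos(a),np.sin(a),0])
p=np.array([.5038,.2522,.0838])+.00035*u
q=p.copy();q[2]=.145; arm.servo_line(q,vel=.06)
q=q-.06*u; arm.servo_line(q,vel=.08)
q[2]=.132; arm.servo_line(q,vel=.04); arm.pause(.2)
f0=arm.get_obs()["ft_force"][2]
while q[2]>.119:
    q[2]-=.0007; arm.servo_line(q,vel=.02); o=arm.get_obs(); f=o["ft_force"][2]-f0
    print(round(o["tool_pos"][2]*1e3,2),round(f,2),end="; ")
    if f>3: break
q[2]=.145; arm.servo_line(q,vel=.05)
print(arm.get_obs()["t"])
```

```text
131.33 -0.13; 130.55 0.9; 129.85 0.08; 129.11 -0.14; 128.47 0.04; 127.75 -0.04; 127.05 -0.54; 126.34 0.4; 125.76 0.46; 125.34 4.49; 25.9583
```

Contact came at TCP z≈125.6 mm, so the axis sits 2.9 mm above the TCP and the TCP belongs at z=84.1 mm. I'll return to the centre, take a check of forces and a picture, and hand in if clear.

Run:
```python
from h import *
from rig import arm,camera
a=np.radians(111.4);u=np.array([np.cos(a),np.sin(a),0])
p=np.array([.5038,.2522,.145])+.00035*u
arm.servo_line(p,vel=.06); arm.pause(.2)
p[2]=.0841; print(arm.servo_line(p,vel=.04,guard=4)); arm.pause(.6)
o=arm.get_obs();print(o["t"],o["tool_pos"]-p,o["ft_force"],o["grasp_force"],o["opening"])
c=camera("side");cv2.imwrite("pics/f.png",cv2.resize(c["image"][170:410,200:360,::-1],(400,600),interpolation=cv2.INTER_CUBIC))
```

```text
False
29.5833 [-2.13354099e-06 -3.39503451e-06 -1.31172462e-06] [-0.79429311  0.30389442 -2.92230899] 98.5143792629242 0.023756006703915165
```

View pics/f.png

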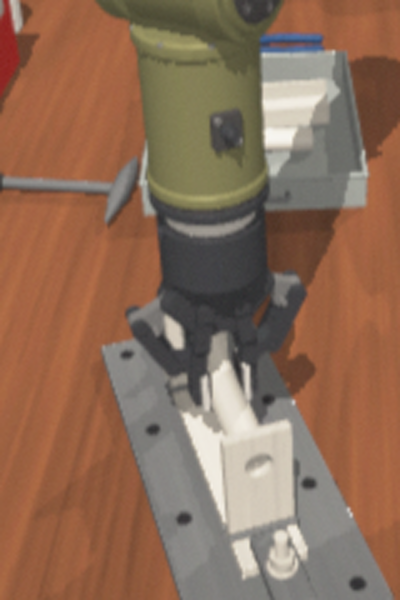

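The tube sits between the lugs, its near end just behind the near lug at crop (240,430). The stock visible in the tray and the hammer have not moved. I'll hand it in.

```bash
python3 -c "
from rig import arm
print(arm.finish_job())"
```

```text
the job is handed in; nothing more can be done
None
```

I handed the job in at about 30 s with the long round tube still in the gripper: level, centred between the lugs (about 5 mm free at each end) and in line with their holes. The height and end gaps were checked by touch, the sideways position only by camera, and no verdict was returned.

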